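Clear the pile on the garage bench

ROBOT

A 6-joint arm with a two-finger parallel gripper is mounted at the origin on the work surface. World frame = base frame: x ahead of the robot, y to its left, z up, the work surface at z = 0. Lengths are in m, angles in rad, forces in N, time in s.
With the tool pointing down it reaches from about 0.25 to 0.775 m from the base axis. Payload 4 kg.
Tool frame: the origin (TCP) lies midway between the tips of the shut fingers; the grasp point (between the pads) lies 19 mm behind it; z points along the fingers, y is the line along which they close (so a half turn about z gives the same grasp; the last joint's range is limited). The gripper opens to 94 mm and grips with 3 to 60 N. Pads are 16 mm wide; open, the fingers measure 119 mm over their backs; the gripper's body (75 mm by 177 mm) begins 78 mm behind the grasp point.
Start: joints at [1.19, 0.087, 1.371, -0, 1.684, -0.103], TCP at [0.151, 0.529, 0.174] pointing down, gripper open.
Joint ranges: [-3.1, 3.1], [-0.76, 2.03], [0.27, 2.55], [-1.08, 4.22], [0.17, 2.65], [-2.57, 2.57]. Speed limits (rad/s): [2.79, 2.79, 3.14, 3.14, 3.14, 3.14].

INTERFACE

Orientations are given as a 3x3 rotation matrix whose columns are the frame's x, y, z axes.
In Python, from station import * gives the robot as it stands.
- The arm moves only by the shell command python3 -m creep 'ROWS'. ROWS is a JSON object whose one key "targets" holds a list that holds one entry, the list of rows, each a list of 7 numbers: the shift along the world's x, y, z in mm, then the turn, a rotation vector about the world's x, y, z in rad, then the finger opening in mm, from 0 to 94. A call has 1 to 5 rows; each row shifts and turns the commanded pose from where the row before left it; what a row does not reach is not made up. A row lasts 1/8 s, in which the tool goes at most 62.5 mm and 10.7 degrees, less where a joint would pass 70% of its speed; a pose out of reach is approached as far as the arm can. A call is refused whole if a number of a shift passes 62.5 or a number of a turn 0.188, either way. A call with a gripper value outside its range is refused whole. The fingers move at their own pace and stop on an object; the grip force is fixed at half the most. Time passes only in rows, so rows that do not move let the fingers close. It gives the time, the measured TCP pose, the force, the opening and the grip force at its end, in the units of the state.
- read_state(): the state, without advancing time (a new reading comes with each control period).
- capture(name): name is "side" or "top"; returns a dict with "frame" (384x512x3 uint8, red, green, blue), "fov_y" (degrees; the focal length in pixels is half the picture's height over the tangent of half this angle, whatever the lens; pixels are square), "cx", "cy" (the principal point, pixels), "R" (3x3) and "t" (3): a world point X has camera coordinates R X + t. Camera axes: x right, y down, z forward; pixel columns grow to the right and rows downward; lengths in m; the calibration is good to about 2 mm. A picture is of the moment at which its call begins. There is no depth.
- close_job(): hands the job in; it is judged then, once.
Trained networks look in the newest picture that a camera, given by its name, has taken for a name from the list of things; names that differ only in an ending like _2 or _b are one class to them, and where a whole thing is asked for, a point or a joint stands for the part that bears it (a point fixed in the world has none). Each returns a list of dicts, best first, with "conf" (0 to 1); they miss things now and then, are a little off and sometimes report something else, mostly with a low value. They report only what shows in the picture. A call takes as long as a camera call.
- boxes_of(name, camera): "point" ([column, row] in pixels, amid what is visible of it).
- trace(name, camera): "mask" (384x512 bool, what is visible of it) and "point" ([column, row] in pixels, amid what is visible of it).
The state is a dict: "time": time; "qpos": joint angles; "dq": joint speeds; "joint_efforts": joint torques, N m; "eef_pos": TCP position; "ee_rot": TCP orientation; "force": force on the tool from outside, world axes, zero at the start; "moment": the same for the moment, N m; "gripper_width": finger opening in m; "grip_force": force on a finger pad.
Only numpy, scipy, OpenCV 4.12 (cv2) and the standard library are available. Lean on these libraries where they do the work, as an engineer would, in place of code of your own. Each camera call takes 0.05 s, during which the arm holds its last target. There are 200 camera calls.

TASK

Clear the pile on the bench from the top down, putting each thing away in its own home before taking the next: the socket over the empty post of the red rack, the roll of tape flat on the foot of its stand with the spindle through its core, the cork sanding block flat in the green tray, and the carton of screws flat in the wooden crate. Set everything down gently without dropping it, and leave the screw jar and the mug standing where they are.

Things in the scene. Friction and masses are not known exactly. Their poses are not given: they have to be found in the camera images.
- socket: Top of the pile: large chrome wrench socket, a cylinder of 42 mm diameter and 50 mm height standing upright with its open bore (32 mm wide, 36 mm deep) facing down; on top a small black square drive hole. 0.2 to 0.32 kg. Origin: centre of its underside; z up along its axis.
- tape_roll: Under the socket: roll of blue tape lying flat, outer diameter 60 mm, cardboard core with a 32 mm hole right through, 19 mm high, 60 g. Origin: centre of its underside; z up along its axis.
- cork_block: Under the tape roll: brown cork sanding block, 104 mm (its x) by 62 mm (its y) by 30 mm high, 70 g. Origin: centre of its underside.
- carton: Bottom of the pile, on the table: stiff orange carton of screws with a white band, 124 mm (its x) by 68 mm (its y) by 42 mm high, 0.4 to 0.8 kg. Origin: centre of its underside. Block, roll and socket rest flat one on the other above it; carton and block are in line within 3 degrees and roughly centred, the roll up to 12 mm off along the block.
- socket_rack: Home of the socket: fixed red rack, base 66 mm (x) by 176 mm (y), 12 mm thick, three places in a row along y. In the middle, at the rack's centre, an empty black post, 18 mm diameter, top 40 mm above the table; fixed chrome sockets of 34 and 48 mm diameter stand at y -60 and +58 mm, tops 56 and 64 mm above the table: room for fingers on the +x and -x sides of the post. Origin: centre of underside.
- tape_stand: Home of the tape roll: grey weighted round foot, 90 mm in diameter and 12 mm thick, fixed to the table, with an upright bare steel spindle 16 mm in diameter at its centre, the spindle's top 68 mm above the table. Origin: centre of the underside, on the spindle's axis.
- tray: Home of the cork block: shallow green metal tray, fixed to the table, outside 142 mm (its x) by 122 mm (its y) by 20 mm high, walls 6 mm; inside 130 by 110 mm, floor 6 mm above the table, with a thin reddish sheet of abrasive on the floor. Small wire handles at both x ends. Origin: centre of the underside.
- crate: Home of the carton: low wooden crate, open on top, fixed to the table, outside 166 mm (its x) by 146 mm (its y) by 50 mm high, walls 8 mm; inside 150 by 130 mm, floor 8 mm above the table. Origin: centre of the underside.
- screw_jar: Bystander: glass jar of screws with a yellow lid, 70 mm in diameter, 86 mm high, loose. Origin: centre of its underside.
- mug: Bystander: white china mug, 76 mm in diameter, 88 mm high, handle on its +y side, loose. Origin: centre of its underside. Another bystander, not listed, is a white glue bottle with a red spout, 92 mm high, standing among the things.

How it is judged:
By the outcome, as a careful person would: the job done as asked, in the order asked, and still so for the second after the job is handed in, with the robot touching nothing.
It also fails if it takes over 131 s, if anything falls off the work surface, if the arm or the gripper's body presses on something with over 40 N, if the wrist force passes 120 N, or if a joint passes its speed limit or range.

## Working session

There is one attempt and no reset: what is moved stays moved. The work goes in short steps, Python scripts to look and compute and a shell command to move; the robot and the scene stay as the last step left them, time stands still between calls to the robot, and variables do not carry over. Pictures are saved under pics/ and viewed, at most 14 in all, crops included, and the job is handed in when it is done.

```bash
mkdir -p pics; ls; cat > h.py <<'E'
from station import *
import numpy as np, cv2
def K(c):
    f=c["frame"].shape[0]/2/np.tan(np.radians(c["fov_y"])/2); return f
def ray(c,p):
    f=K(c); d=np.array([(p[0]-c["cx"])/f,(p[1]-c["cy"])/f,1.]); R=np.array(c["R"]);t=np.array(c["t"])
    return -R.T@t, R.T@d
def atz(c,p,z):
    o,d=ray(c,p); return o+d*(z-o[2])/d[2]
def proj(c,X):
    q=np.array(c["R"])@np.array(X)+np.array(c["t"]); f=K(c); return np.array([c["cx"]+f*q[0]/q[2],c["cy"]+f*q[1]/q[2]])
def save(c,n): cv2.imwrite("pics/"+n,c["frame"][:,:,::-1])
E
python3 - <<'E'
from h import *
names="socket tape_roll cork_block carton socket_rack tape_stand tray crate screw_jar mug".split()
np.set_printoptions(precision=3,suppress=True)
for cam in("side","top"):
    c=capture(cam); save(c,cam+"0.png"); o,d=ray(c,(256,192)); print(cam,o,d,c["fov_y"])
    for n in names:
        r=trace(n,cam)
        for q in r[:2]:
            m=q["mask"]; ys,xs=np.nonzero(m); print(n,round(q["conf"],2),np.round(q["point"]),xs.min(),xs.max(),ys.min(),ys.max(),m.sum(), atz(c,q["point"],0.))
print(read_state())
E
```

```text
pics
side [-0.116 -0.641  0.677] [ 0.615  0.569 -0.546] 49.82180720219576
socket 0.89 [276. 162.] 269 283 153 175 317 [0.829 0.14  0.   ]
tape_roll 0.71 [275. 177.] 267 286 171 183 164 [0.75  0.076 0.   ]
cork_block 0.69 [271. 188.] 256 292 173 197 454 [0.692 0.044 0.   ]
cork_block 0.44 [170. 201.] 156 187 183 212 569 [0.447 0.224 0.   ]
carton 0.61 [274. 202.] 252 294 184 214 624 [ 0.642 -0.012  0.   ]
socket_rack 0.55 [224. 234.] 192 257 202 251 1581 [ 0.445 -0.004  0.   ]
tape_stand 0.95 [171. 203.] 156 186 184 212 527 [0.444 0.216 0.   ]
tape_stand 0.52 [274. 166.] 269 283 153 175 299 [0.801 0.122 0.   ]
tray 0.83 [145. 173.] 117 171 154 185 1126 [0.497 0.42  0.   ]
crate 0.79 [382. 297.] 329 438 253 347 6127 [ 0.516 -0.417 -0.   ]
screw_jar 0.78 [286. 258.] 270 301 233 279 1254 [ 0.478 -0.184  0.   ]
mug 0.74 [218. 163.] 204 238 146 181 916 [0.699 0.286 0.   ]
top [0.325 0.013 1.287] [ 0.173 -0.013 -0.985] 43.095701328659764
socket 0.49 [256. 141.] 248 265 132 152 302 [ 0.692 -0.006  0.   ]
tape_roll 0.71 [260. 156.] 246 268 140 158 157 [ 0.649 -0.018  0.   ]
cork_block 0.56 [2
[... 530 characters left out ...]
r 0.9 [338. 227.] 323 355 213 242 752 [ 0.451 -0.22   0.   ]
screw_jar 0.4 [177. 233.] 160 195 217 251 971 [0.446 0.207 0.   ]
mug 0.87 [174. 155.] 154 197 140 174 990 [0.659 0.218 0.   ]
{'time': 1.1, 'qpos': array([ 1.19 ,  0.087,  1.371,  0.   ,  1.684, -0.103]), 'dq': array([-0.001, -0.   , -0.   , -0.   ,  0.   ,  0.   ]), 'joint_efforts': array([  0.   , -34.005, -30.26 ,   0.072,   0.024,  -0.   ]), 'eef_pos': array([0.151, 0.529, 0.174]), 'ee_rot': array([[-0.962,  0.274,  0.   ],
       [ 0.274,  0.962,  0.   ],
       [ 0.   ,  0.   , -1.   ]]), 'force': array([0.359, 0.727, 0.629]), 'moment': array([ 0.012, -0.019,  0.001]), 'grip_force': 0.0, 'gripper_width': 0.09381061692580359}
```

View pics/top0.png

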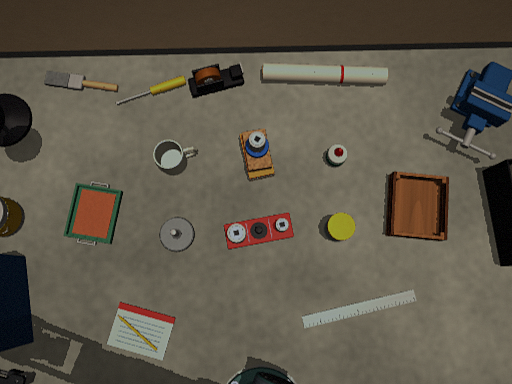

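View pics/side0.png

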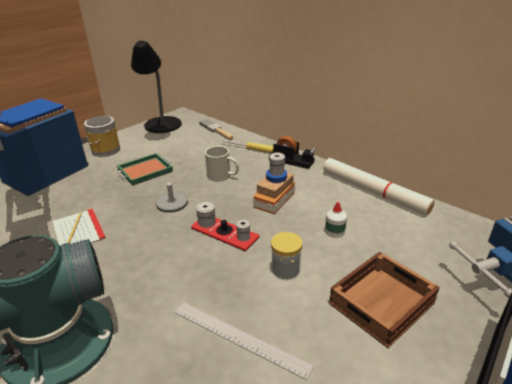

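```bash
cat > fit.py <<'E'
from h import *
from scipy.optimize import minimize
S=4
def box(lx,ly,z0,z1,dx=0,dy=0): return np.array([[dx+a*lx/2,dy+b*ly/2,z] for a in(-1,1) for b in(-1,1) for z in(z0,z1)])/1e3
def cyl(d,z0,z1,dx=0,dy=0):
    th=np.linspace(0,2*np.pi,48,endpoint=False); return np.array([[dx+d/2*np.cos(t),dy+d/2*np.sin(t),z] for t in th for z in(z0,z1)])/1e3
def place(P,x,y,w): 
    c,s=np.cos(w),np.sin(w); return np.c_[x+c*P[:,0]-s*P[:,1],y+s*P[:,0]+c*P[:,1],P[:,2]]
def draw(c,img,P,v):
    q=np.array([proj(c,X) for X in P]); h=cv2.convexHull(np.round((q+.5)*S*16).astype(np.int32)); cv2.fillConvexPoly(img,h,v,shift=4)
def up(m): return cv2.resize(m.astype(np.uint8),None,fx=S,fy=S,interpolation=cv2.INTER_NEAREST)
def fit(groups,cams,labels,p0,step):
    # groups: list of (prims, index of x,y,yaw params)
    def cost(p):
        t=0
        for c,L in zip(cams,labels):
            I=np.zeros(L.shape,np.uint8)
            for k,(pr,ix) in enumerate(groups):
                for P in pr: draw(c,I,place(P,p[ix[0]],p[ix[1]],p[ix[2]] if ix[2] is not None else 0),k+1)
            t+=np.sum(I!=L)/max(1,np.sum(L>0))
        return t/len(cams)
    best=None
    p=np.array(p0,float)
    for r in range(3):
        sim=np.vstack([p]+[p+np.eye(len(p))[i]*step[i]/(1+r)*(-1)**r for i in range(len(p))])
        b=minimize(cost,p,method="Nelder-Mead",options=dict(initial_simplex=sim,xatol=1e-4,fatol=1e-4,maxfev=600)); p=b.x
    return p,b.fun
E
cat > m1.py <<'E'
from fit import *
cs={k:capture(k) for k in("side","top")}
def mk(n,cam): 
    r=trace(n,cam); return r[0]["mask"] if r else None
G={"crate":([box(166,146,0,50)],(.511,-.43,-.05)),"tray":([box(142,122,0,20)],(.505,.43,-.1)),
"socket_rack":([box(66,176,0,12),cyl(34,12,56,0,-60),cyl(48,12,64,0,58),cyl(18,12,40)],(.45,0,.12)),
"tape_stand":([cyl(90,0,12),cyl(16,12,68)],(.45,.2,None)),"screw_jar":([cyl(70,0,86)],(.43,-.2,None))}
for n,(pr,p0) in G.items():
    yaw=p0[2] is not None
    for use in(["side"],["top"],["side","top"]):
        L=[up(mk(n,k)) for k in use]
        p,f=fit([(pr,(0,1,2 if yaw else None))],[cs[k] for k in use],L,p0 if yaw else p0[:2],[.01,.01,.06][:3 if yaw else 2])
        print(n,use,np.round(p,4),round(f,3))
pile=["carton","cork_block","tape_roll","socket"]
Ls={}
for k in cs:
    L=np.zeros((384*S,512*S),np.uint8)
    for i,n in enumerate(pile):
        m=mk(n,k)
        if m is not None:L[up(m)>0]=i+1
    Ls[k]=L
gr=[([box(124,68,0,42)],(0,1,2)),([box(104,62,42,72)],(3,4,5)),([cyl(60,72,91)],(6,7,None)),([cyl(42,91,141)],(8,9,None))]
for use in(["side"],["top"],["side","top"]):
    p,f=fit(gr,[cs[k] for k in use],[Ls[k] for k in use],[.62,0,.12,.62,0,.12,.62,0,.62,0],[.01,.01,.05,.01,.01,.05,.01,.01,.01,.01])
    print("pile",use,np.round(p,4),round(f,3))
c=cs["top"]; I=cv2.resize(c["frame"][100:260,215:365],None,fx=4,fy=4,interpolation=cv2.INTER_CUBIC)
for pr,ix in gr:
    for P in pr:
        q=np.array([proj(c,X) for X in place(P,p[ix[0]],p[ix[1]],p[ix[2]] if ix[2] is not None else 0)])
        h=cv2.convexHull(np.round((q+.5-[215,100])*4).astype(np.int32)); cv2.polylines(I,[h],True,(255,255,255),1)
c=cs["side"]; J=cv2.resize(c["frame"][140:260,190:310],None,fx=5,fy=5,interpolation=cv2.INTER_CUBIC)
for pr,ix in gr:
    for P in pr:
        q=np.array([proj(c,X) for X in place(P,p[ix[0]],p[ix[1]],p[ix[2]] if ix[2] is not None else 0)])
        h=cv2.convexHull(np.round((q+.5-[190,140])*5).astype(np.int32)); cv2.polylines(J,[h],True,(255,255,255),1)
cv2.imwrite("pics/f1.png",I[:400,:400,::-1].copy()); cv2.imwrite("pics/f2.png",J[:,:,::-1])
E
time python3 m1.py
```

```text
crate ['side'] [ 0.4979 -0.4222 -0.1335] 0.019
crate ['top'] [ 0.4973 -0.4245 -0.1243] 0.028
crate ['side', 'top'] [ 0.4973 -0.4234 -0.13  ] 0.028
tray ['side'] [ 0.5037  0.4319 -0.1837] 0.049
tray ['top'] [ 0.5034  0.4269 -0.1984] 0.052
tray ['side', 'top'] [ 0.5032  0.4279 -0.2   ] 0.066
socket_rack ['side'] [ 0.4476 -0.0011  0.1734] 0.114
socket_rack ['top'] [ 0.4468 -0.006   0.1553] 0.033
socket_rack ['side', 'top'] [ 0.4466 -0.0053  0.1523] 0.083
tape_stand ['side'] [0.4425 0.2114] 0.073
tape_stand ['top'] [0.4423 0.2081] 0.102
tape_stand ['side', 'top'] [0.442  0.2101] 0.097
screw_jar ['side'] [ 0.447  -0.2067] 0.068
screw_jar ['top'] [ 0.445  -0.2118] 0.051
screw_jar ['side', 'top'] [ 0.445 -0.21 ] 0.077
pile ['side'] [ 0.6485 -0.0043  0.1822  0.6487 -0.009  -0.1357  0.6555 -0.0052  0.6581
 -0.0033] 0.182
pile ['top'] [ 0.6478 -0.0062  0.2019  0.6505 -0.0065  0.1436  0.6566 -0.0061  0.6583
 -0.0058] 0.16
pile ['side', 'top'] [ 0.6474 -0.0056  0.1906  0.6506 -0.0058  0.1452  0.6563 -0.0055  0.6582
 -0.0051] 0.156
real	1m38.901s
user	1m16.690s
sys	0m15.262s
```

View pics/f1.png

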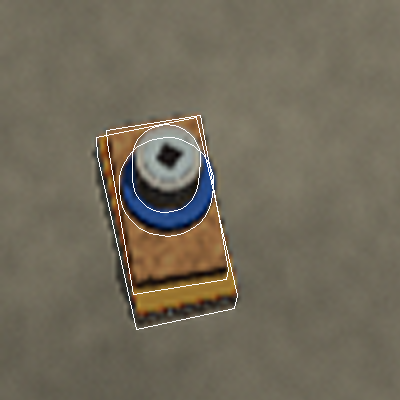

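View pics/f2.png

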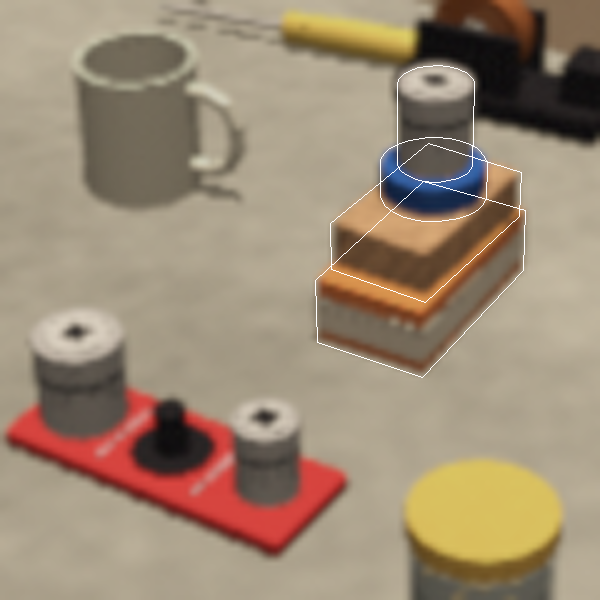

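```bash
python3 -m creep '{"targets":[[[40,-40,10,0,0,-0.14,94],[42,-44,10,0,0,-0.14,94],[42,-44,10,0,0,-0.14,94],[42,-44,10,0,0,-0.14,94],[42,-44,5,0,0,-0.14,94]]]}'
```

```text
time: 3.22
eef_pos: [0.3601, 0.3116, 0.2196]
ee_rot: [[-0.555, 0.832, 0.002], [0.832, 0.555, 0.001], [0.0, 0.002, -1.0]]
force: [0.1, 0.8, -0.5]
gripper_width: 0.0939
grip_force: 0.0
```

```bash
python3 -m creep '{"targets":[[[42,-44,0,0,0,-0.14,94],[42,-44,0,0,0,-0.14,94],[42,-44,0,0,0,-0.14,94],[42,-44,0,0,0,0,94],[42,-44,0,0,0,0,94]]]}'; python3 -m creep '{"targets":[[[42,-44,0,0,0,0,94],[30,-34,0,0,0,0,94],[17,-20,0,0,0,0,94],[0,0,0,0,0,0,94],[0,0,0,0,0,0,94]]]}'
```

```text
time: 3.85
eef_pos: [0.5701, 0.0913, 0.2188]
ee_rot: [[-0.172, 0.985, 0.001], [0.985, 0.172, 0.0], [0.0, 0.001, -1.0]]
force: [-0.1, -0.4, 0.2]
gripper_width: 0.0939
grip_force: 0.0
time: 4.47
eef_pos: [0.6574, -0.0043, 0.2187]
ee_rot: [[-0.173, 0.985, -0.0], [0.985, 0.173, 0.001], [0.001, -0.0, -1.0]]
force: [-0.2, 0.6, 0.7]
gripper_width: 0.094
grip_force: 0.0
```

```bash
python3 -m creep '{"targets":[[[0,0,-40,0,0,0,94],[0,0,-40,0,0,0,94],[0,0,-25,0,0,0,94],[0,0,-16,0,0,0,70],[0,0,0,0,0,0,60]]]}'; python3 -m creep '{"targets":[[[0,0,0,0,0,0,46],[0,0,0,0,0,0,46],[0,0,0,0,0,0,30],[0,0,0,0,0,0,30],[0,0,0,0,0,0,30]]]}'
```

```text
time: 5.1
eef_pos: [0.6569, -0.0041, 0.0968]
ee_rot: [[-0.173, 0.985, -0.002], [0.985, 0.173, 0.0], [0.001, -0.002, -1.0]]
force: [-0.3, 0.3, 0.1]
gripper_width: 0.0775
grip_force: 0.0
time: 5.72
eef_pos: [0.6584, -0.0052, 0.0984]
ee_rot: [[-0.172, 0.985, 0.002], [0.985, 0.172, -0.0], [-0.0, 0.002, -1.0]]
force: [0.4, 0.5, 2.1]
gripper_width: 0.0411
grip_force: 30.0
```

```bash
python3 -m creep '{"targets":[[[0,0,5,0,0,0,30],[0,0,20,0,0,0,30],[0,0,25,0,0,0,30],[-25,0,0,0,0,0,30],[-45,0,0,0,0,0,30]]]}'; python3 -m creep '{"targets":[[[-45,0,0,0,0,0,30],[-45,0,0,0,0,0,30],[-35,0,0,0,0,-0.015,30],[-16,1,0,0,0,0,30],[0,0,0,0,0,0,30]]]}'
python3 - <<'E'
from h import *
c=capture("side");I=cv2.resize(c["frame"][130:260,170:310],None,fx=5,fy=5,interpolation=cv2.INTER_CUBIC);cv2.imwrite("pics/s1.png",I[:,:,::-1].copy()[:600])
s=read_state();print(s["eef_pos"],s["time"],s["gripper_width"],s["force"])
r=trace("socket","side")
for q in r: print(q["conf"],q["point"])
p=s["eef_pos"];print(proj(c,[p[0],p[1],p[2]-.007]),proj(c,[.4467,-.004,.04]),proj(c,[.4467,-.004,.012]))
E
```

```text
time: 6.35
eef_pos: [0.5873, -0.0052, 0.1466]
ee_rot: [[-0.172, 0.985, -0.001], [0.985, 0.172, 0.0], [0.0, -0.001, -1.0]]
force: [0.6, -0.0, -2.4]
gripper_width: 0.0413
grip_force: 30.0
time: 6.98
eef_pos: [0.4466, -0.004, 0.1477]
ee_rot: [[-0.157, 0.988, 0.001], [0.988, 0.157, -0.0], [-0.0, 0.001, -1.0]]
force: [1.0, -0.2, -1.6]
gripper_width: 0.0416
grip_force: 30.0
[ 0.44739311 -0.00408452  0.14766191] 7.025 0.041017842918207 [ 0.54818212 -0.51312706 -1.39023011]
0.78 [220.0, 180.3]
[220.70915867 187.76175215] [223.08518842 221.06326892] [223.76304523 229.69638937]
```

View pics/s1.png

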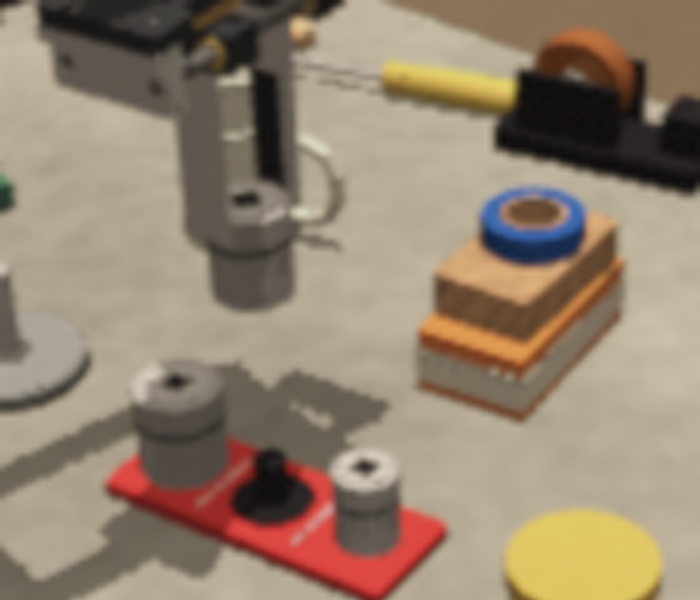

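```bash
python3 -m creep '{"targets":[[[0,-1.5,-40,0,0,0,30],[0,0,-30,0,0,0,30],[0,0,-15,0,0,0,30],[0,0,-15,0,0,0,30],[0,0,0,0,0,0,30]]]}';  python3 -m creep '{"targets":[[[0,0,-10,0,0,0,30],[0,0,-8,0,0,0,30],[0,0,-4,0,0,0,30],[0,0,-2,0,0,0,30],[0,0,0,0,0,0,30]]]}'
```

```text
time: 7.7
eef_pos: [0.4465, -0.0055, 0.0468]
ee_rot: [[-0.157, 0.988, -0.002], [0.988, 0.157, 0.0], [0.001, -0.002, -1.0]]
force: [-0.4, -0.7, -2.1]
gripper_width: 0.0409
grip_force: 30.0
time: 8.32
eef_pos: [0.4468, -0.0056, 0.0236]
ee_rot: [[-0.157, 0.988, 0.0], [0.988, 0.157, 0.0], [-0.0, 0.0, -1.0]]
force: [-0.3, 0.2, -2.7]
gripper_width: 0.0414
grip_force: 30.0
```

```bash
python3 -m creep '{"targets":[[[0,0,-2,0,0,0,30],[0,0,-1,0,0,0,30],[0,0,0,0,0,0,30]]]}';  python3 -m creep '{"targets":[[[0,0,-1,0,0,0,30],[0,0,0,0,0,0,30]]]}'
```

```text
time: 8.7
eef_pos: [0.4468, -0.0055, 0.0205]
ee_rot: [[-0.157, 0.988, -0.0], [0.988, 0.157, 0.0], [0.0, -0.0, -1.0]]
force: [0.0, -0.4, -3.0]
gripper_width: 0.0414
grip_force: 30.0
time: 8.95
eef_pos: [0.4468, -0.0056, 0.0195]
ee_rot: [[-0.157, 0.988, -0.0], [0.988, 0.157, 0.0], [0.0, -0.0, -1.0]]
force: [-0.7, -0.0, -2.1]
gripper_width: 0.0415
grip_force: 30.0
```

```bash
python3 -m creep '{"targets":[[[0,0,-1,0,0,0,30],[0,0,0,0,0,0,30]]]}';  python3 -m creep '{"targets":[[[0,0,-0.7,0,0,0,30],[0,0,0,0,0,0,30]]]}'
```

```text
time: 9.2
eef_pos: [0.447, -0.0056, 0.0193]
ee_rot: [[-0.157, 0.988, 0.0], [0.988, 0.157, -0.0], [-0.0, 0.0, -1.0]]
force: [-1.2, -0.4, 2.4]
gripper_width: 0.0414
grip_force: 30.0
time: 9.45
eef_pos: [0.4471, -0.0056, 0.0192]
ee_rot: [[-0.157, 0.988, 0.001], [0.988, 0.157, -0.0], [-0.0, 0.001, -1.0]]
force: [-3.1, 0.6, 5.4]
gripper_width: 0.0411
grip_force: 30.0
```

```bash
python3 -m creep '{"targets":[[[0,0,0,0,0,0,48],[0,0,0,0,0,0,60],[0,0,0,0,0,0,75],[0,0,0,0,0,0,75],[0,0,10,0,0,0,75]]]}';  python3 -m creep '{"targets":[[[0,0,30,0,0,0,75],[0,0,50,0,0,0,85],[0,0,30,0,0,0,94],[0,0,0,0,0,0,94]]]}'
python3 - <<'E'
from h import *
c=capture("side")
for n in("socket","tape_roll"):
  for q in trace(n,"side")[:3]:print(n,q["conf"],q["point"])
t=capture("top")
for n in("tape_roll",):
  for q in trace(n,"top")[:3]:print(n,q["conf"],q["point"],atz(t,q["point"],.091))
m=trace("socket","top"); print([(q["conf"],q["point"]) for q in m][:4])
I=np.vstack([cv2.resize(c["frame"][150:260,170:310],None,fx=3,fy=3),cv2.resize(t["frame"][120:220,200:340],None,fx=3,fy=3)])
cv2.imwrite("pics/s2.png",I[:600,:,::-1])
E
```

```text
time: 10.07
eef_pos: [0.446, -0.0054, 0.0273]
ee_rot: [[-0.157, 0.988, -0.002], [0.988, 0.157, 0.0], [0.001, -0.002, -1.0]]
force: [0.8, -0.9, 0.3]
gripper_width: 0.0747
grip_force: 0.0
time: 10.58
eef_pos: [0.4491, -0.0059, 0.1415]
ee_rot: [[-0.157, 0.988, 0.007], [0.988, 0.157, -0.001], [-0.002, 0.007, -1.0]]
force: [-0.0, -0.3, 0.3]
gripper_width: 0.0934
grip_force: 0.0
socket 0.67 [221.5, 223.4]
socket 0.48 [273.5, 199.6]
tape_roll 0.67 [272.6, 175.4]
tape_roll 0.79 [259.5, 152.9] [ 0.63574748 -0.01382159  0.091     ]
[(0.37, [94.2, 210.4])]
```

View pics/s2.png

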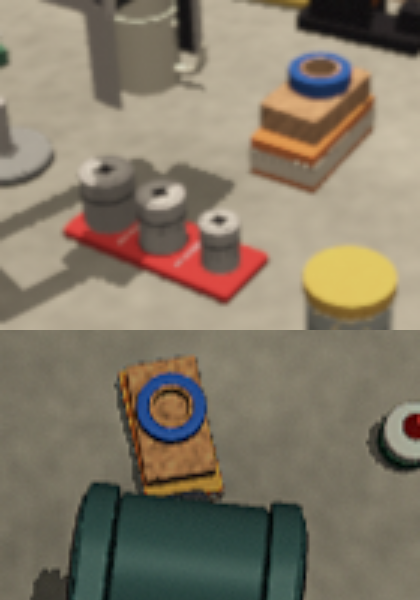

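```bash
python3 - <<'E'
from fit import *
cs=[capture("side"),capture("top")];L=[]
for c,w in zip(cs,((240,300,155,190),(235,285,125,175))):
    f=c["frame"].astype(int); m=(f[:,:,2]>f[:,:,0]+25)
    z=np.zeros(m.shape,np.uint8); z[w[2]:w[3],w[0]:w[1]]=m[w[2]:w[3],w[0]:w[1]]
    ct,_=cv2.findContours(z,cv2.RETR_EXTERNAL,cv2.CHAIN_APPROX_NONE);z2=np.zeros_like(z);cv2.fillConvexPoly(z2,cv2.convexHull(max(ct,key=cv2.contourArea)),1);L.append(up(z2))
for s in([0],[1],[0,1]): print(s,fit([([cyl(60,72,91)],(0,1,None))],[cs[i] for i in s],[L[i] for i in s],[.655,-.005],[.01,.01]))
E
```

```text
[0] (array([0.6637904 , 0.00119661]), np.float64(0.22668650793650794))
[1] (array([ 0.6582799 , -0.00729183]), np.float64(0.10499415887850468))
[0, 1] (array([ 0.65744205, -0.00608834]), np.float64(0.19672526331404838))
```

```bash
python3 -m creep '{"targets":[[[40,0,0,0,0,0,94],[60,0,0,0,0,0,94],[60,0,0,0,0,0,94],[35,0,0,0,0,0,94],[15,0,0,0,0,0,94]]]}';  python3 -m creep '{"targets":[[[0,0,-25,0,0,0,94],[0,0,-20,0,0,0,94],[0,0,-12,0,0,0,80],[0,0,-4,0,0,0,70],[0,0,0,0,0,0,64]]]}'
```

```text
time: 11.6
eef_pos: [0.6581, -0.0056, 0.1357]
ee_rot: [[-0.157, 0.988, -0.003], [0.988, 0.157, 0.0], [0.001, -0.002, -1.0]]
force: [0.3, -0.6, -0.4]
gripper_width: 0.0942
grip_force: 0.0
time: 12.22
eef_pos: [0.6569, -0.0055, 0.0772]
ee_rot: [[-0.157, 0.988, 0.001], [0.988, 0.157, -0.0], [-0.0, 0.001, -1.0]]
force: [-0.5, -0.6, 0.4]
gripper_width: 0.0674
grip_force: 0.0
```

```bash
python3 -m creep '{"targets":[[[0,0,-2.5,0,0,0,64],[0,0,0,0,0,0,55],[0,0,0,0,0,0,50],[0,0,0,0,0,0,50],[0,0,0,0,0,0,50]]]}';  python3 -m creep '{"targets":[[[0,0,5,0,0,0,50],[0,0,15,0,0,0,50],[0,0,25,0,0,0,50],[0,0,30,0,0,0,50],[0,0,0,0,0,0,50]]]}'
```

```text
time: 12.85
eef_pos: [0.6569, -0.0056, 0.0745]
ee_rot: [[-0.157, 0.988, 0.0], [0.988, 0.157, -0.0], [-0.0, 0.0, -1.0]]
force: [-0.0, 0.7, -0.5]
gripper_width: 0.0503
grip_force: 0.0
time: 13.48
eef_pos: [0.6592, -0.0057, 0.1544]
ee_rot: [[-0.157, 0.988, 0.009], [0.988, 0.157, -0.001], [-0.002, 0.008, -1.0]]
force: [-0.5, -1.3, -0.1]
gripper_width: 0.0498
grip_force: 0.0
```

```bash
python3 - <<'E'
from h import *
c=capture("side");t=capture("top")
I=np.vstack([cv2.resize(c["frame"][140:225,190:330],None,fx=4,fy=4),cv2.resize(t["frame"][120:180,200:340],None,fx=4,fy=4)])
cv2.imwrite("pics/s3.png",I[:600,:,::-1])
E
```

```text
(no output)
```

View pics/s3.png

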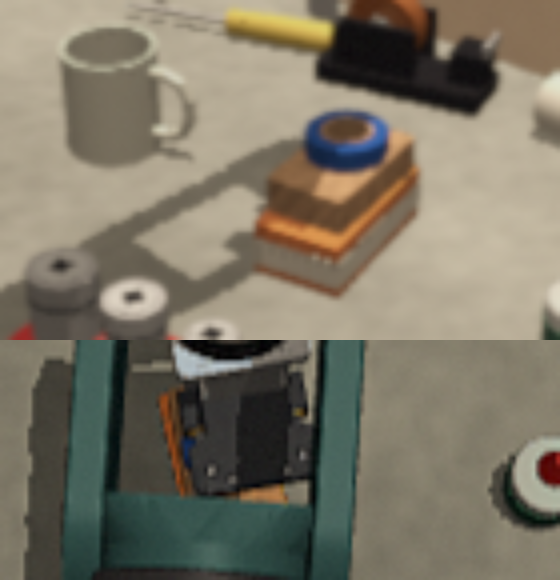

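```bash
python3 - <<'E'
from h import *
c=capture("side");s=read_state();p=s["eef_pos"];R=s["ee_rot"];w=s["gripper_width"];print(p,w)
q0=proj(c,p);x0,y0=int(q0[0])-38,int(q0[1])-45;F=8
I=cv2.resize(c["frame"][y0:y0+75,x0:x0+76],None,fx=F,fy=F,interpolation=cv2.INTER_CUBIC)
for sg in(-1,1):
  for h in(0,-.019,-.04):
    P=[p+R@np.array([a*.008,sg*(w/2+b),h]) for a,b in((-1,0),(1,0),(1,.0125),(-1,.0125))]
    cv2.polylines(I,[np.round((np.array([proj(c,X) for X in P])+.5-[x0,y0])*F).astype(np.int32)],True,(255,255,0) if h else (255,0,0),1)
cv2.imwrite("pics/s4.png",I[:,:,::-1])
E
```

```text
[ 0.65632736 -0.00552596  0.14838235] 0.05029198458391326
```

View pics/s4.png

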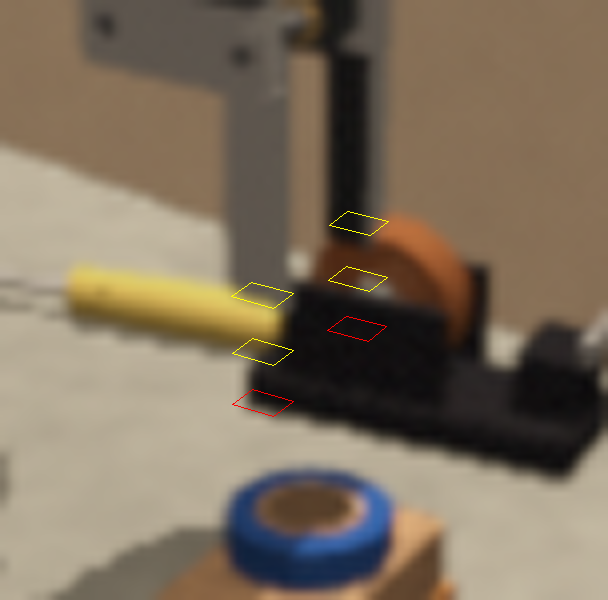

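```bash
cat > ov.py <<'E'
from h import *
def panel(F=3.4,n=76):
    c=capture("side");s=read_state();p=s["eef_pos"];R=s["ee_rot"];w=s["gripper_width"];print(p,w,s["force"])
    q0=proj(c,p);x0,y0=int(q0[0])-n//2,int(q0[1])-45
    I=cv2.resize(c["frame"][y0:y0+n,x0:x0+n],None,fx=F,fy=F,interpolation=cv2.INTER_CUBIC)
    for sg in(-1,1):
      for h in(0,-.02,-.04):
        P=[p+R@np.array([a*.008,sg*(w/2+b),h]) for a,b in((-1,0),(1,0),(1,.0125),(-1,.0125))]
        cv2.polylines(I,[np.round((np.array([proj(c,X) for X in P])+.5-[x0,y0])*F).astype(np.int32)],True,(255,255,0) if h else (255,0,0),1)
    return I
E
python3 -m creep '{"targets":[[[0,0,0,0,0,0,94],[0,0,0,0,0,0,94],[0,0,0,0,0,0,94],[0,0,0,0,0,0,94]]]}'
python3 -c "
from ov import *
cv2.imwrite('pics/pa.png',panel()[:,:,::-1])"
python3 -m creep '{"targets":[[[0,0,-25,0,0,0,70],[0,0,-25,0,0,0,70],[0,0,-20,0,0,0,70],[0,0,-4,0,0,0,70],[0,0,0,0,0,0,70]]]}'
python3 -c "
from ov import *
cv2.imwrite('pics/pb.png',np.hstack([cv2.imread('pics/pa.png'),panel(6.5)[:,:,::-1]][1:]))"
python3 - <<'E'
import cv2,numpy as np
a=cv2.imread('pics/pa.png');b=cv2.imread('pics/pb.png');A=np.zeros((b.shape[0],a.shape[1],3),np.uint8);A[:a.shape[0]]=a
cv2.imwrite('pics/s5.png',np.hstack([A,b]))
E
```

```text
time: 14.12
eef_pos: [0.6568, -0.0056, 0.1492]
ee_rot: [[-0.157, 0.988, -0.0], [0.988, 0.157, 0.0], [0.0, -0.0, -1.0]]
force: [-0.6, -0.8, 0.3]
gripper_width: 0.0862
grip_force: 0.0
[ 0.65682003 -0.00556328  0.14931613] 0.09060881158199309 [-0.60750065 -0.06339651 -0.3998556 ]
time: 14.8
eef_pos: [0.6571, -0.0056, 0.0757]
ee_rot: [[-0.157, 0.988, 0.0], [0.988, 0.157, -0.0], [-0.0, 0.0, -1.0]]
force: [0.1, 0.6, 0.2]
gripper_width: 0.0696
grip_force: 0.0
[ 0.65749379 -0.00560016  0.07647057] 0.07010969227434717 [-0.4759114  -0.33183171 -0.69003045]
```

View pics/s5.png

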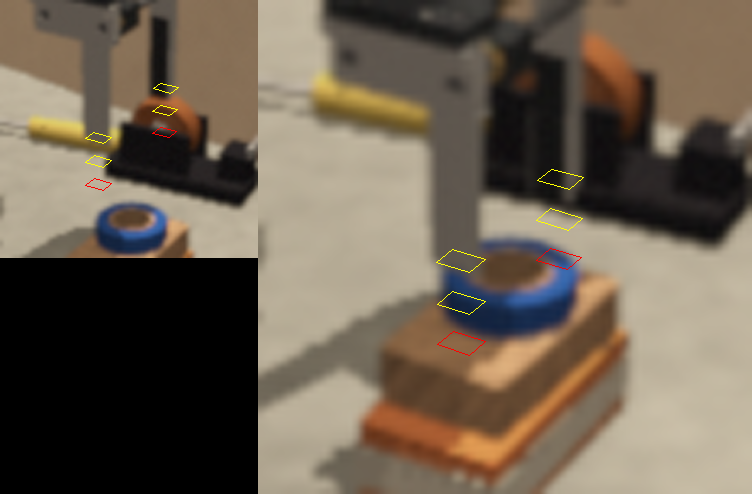

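```bash
python3 -m creep '{"targets":[[[0,0,-8,0,0,0,75],[0,0,-6,0,0,0,75],[0,0,-4,0,0,0,75],[0,0,0,0,0,0,75],[0,0,0,0,0,0,75]]]}'
python3 -c "
from ov import *
cv2.imwrite('pics/s6.png',panel(7.5)[:,:,::-1])"
```

```text
time: 15.48
eef_pos: [0.657, -0.0056, 0.0575]
ee_rot: [[-0.157, 0.988, 0.0], [0.988, 0.157, 0.0], [-0.0, 0.0, -1.0]]
force: [-0.6, -1.0, 0.3]
gripper_width: 0.0749
grip_force: 0.0
[ 0.65702891 -0.00558488  0.05766152] 0.0749277846929526 [0.67115912 0.46821615 0.21195978]
```

View pics/s6.png

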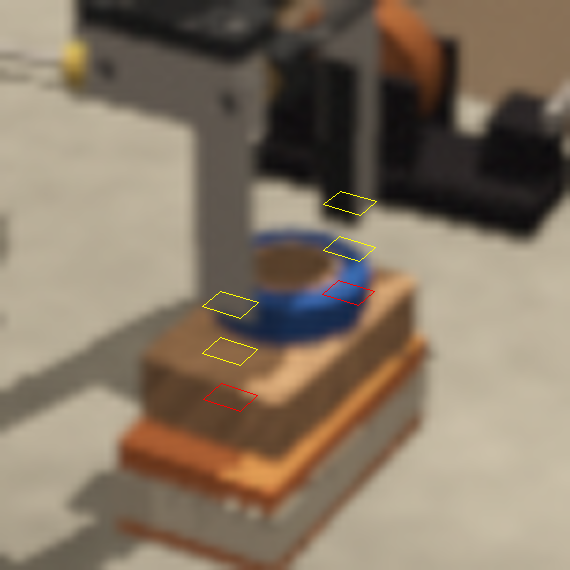

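```bash
python3 -m creep '{"targets":[[[0,0,-6,0,0,0,75],[0,0,-4,0,0,0,75],[0,0,-2,0,0,0,75],[0,0,0,0,0,0,75]]]}'; python3 -m creep '{"targets":[[[0,0,-2,0,0,0,75],[0,0,0,0,0,0,75]]]}'; python3 -m creep '{"targets":[[[0,0,-1.5,0,0,0,75],[0,0,0,0,0,0,75]]]}'
python3 - <<'E'
from h import *
from ov import panel
I=panel(7.5); cv2.imwrite("pics/s7.png",I[:,:,::-1])
E
```

```text
time: 16.02
eef_pos: [0.6566, -0.0056, 0.045]
ee_rot: [[-0.157, 0.988, -0.001], [0.988, 0.157, 0.0], [0.0, -0.001, -1.0]]
force: [0.3, -0.3, 0.0]
gripper_width: 0.0751
grip_force: 0.0
time: 16.27
eef_pos: [0.6568, -0.0056, 0.0433]
ee_rot: [[-0.157, 0.988, -0.0], [0.988, 0.157, 0.0], [0.0, -0.0, -1.0]]
force: [-1.0, -0.3, -0.1]
gripper_width: 0.0749
grip_force: 0.0
time: 16.52
eef_pos: [0.6568, -0.0056, 0.0418]
ee_rot: [[-0.157, 0.988, -0.0], [0.988, 0.157, 0.0], [0.0, -0.0, -1.0]]
force: [-0.5, 0.6, 0.4]
gripper_width: 0.075
grip_force: 0.0
[ 0.65678896 -0.00556057  0.04185216] 0.07486066183380326 [0.39033735 0.33545137 0.44577848]
```

View pics/s7.png

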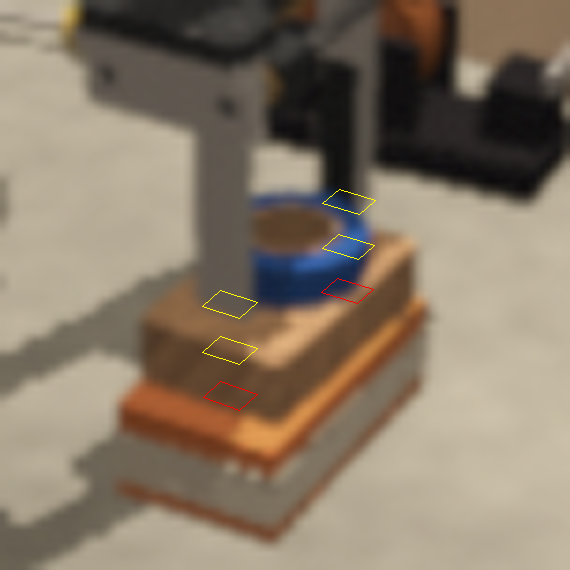

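```bash
python3 -m creep '{"targets":[[[0,0,-1.5,0,0,0,75],[0,0,0,0,0,0,75]]]}'; python3 -m creep '{"targets":[[[0,0,-1.5,0,0,0,75],[0,0,0,0,0,0,65],[0,0,0,0,0,0,50],[0,0,0,0,0,0,50],[0,0,0,0,0,0,50]]]}'
```

```text
time: 16.82
eef_pos: [0.6569, -0.0056, 0.0404]
ee_rot: [[-0.157, 0.988, 0.0], [0.988, 0.157, -0.0], [-0.0, 0.0, -1.0]]
force: [0.3, -0.0, -0.4]
gripper_width: 0.0746
grip_force: 0.2
time: 17.45
eef_pos: [0.657, -0.0057, 0.0404]
ee_rot: [[-0.157, 0.988, 0.001], [0.988, 0.157, -0.0], [-0.001, 0.001, -1.0]]
force: [-1.2, 0.3, 5.8]
gripper_width: 0.0593
grip_force: 30.5
```

```bash
python3 -m creep '{"targets":[[[0,0,3,0,0,0,50],[0,0,10,0,0,0,50],[0,0,25,0,0,0,50],[0,0,22,0,0,0,50],[-15,15,0,0,0,0,50]]]}'; python3 -m creep '{"targets":[[[-35,35,0,0,0,0,50],[-42,42,0,0,0,0,50],[-42,42,0,0,0,0,50],[-42,42,0,0,0,0,50],[-27,27.5,0,0,0,0,50]]]}'; python3 -m creep '{"targets":[[[-12,12,0,0,0,0,50],[0,0,0,0,0,0,50],[0,0,0,0,0,0,50]]]}'
python3 - <<'E'
from h import *
from fit import *
cs=[capture("side"),capture("top")]
I=[]
s=read_state();p=s["eef_pos"];print(p,s["gripper_width"],s["grip_force"])
for c,F,n in((cs[0],6,66),(cs[1],6,66)):
    q=proj(c,[.442,.21,.07]);x0,y0=int(q[0])-n//2,int(q[1])-n//2-5
    J=cv2.resize(c["frame"][y0:y0+n,x0:x0+n],None,fx=F,fy=F,interpolation=cv2.INTER_CUBIC)
    for P in(place(cyl(60,p[2]*1e3+31.6,p[2]*1e3+50.6),p[0],p[1],0),place(cyl(90,0,12),.442,.2098,0),place(cyl(16,12,68),.442,.2098,0)):
        h=cv2.convexHull(np.round((np.array([proj(c,X) for X in P])+.5-[x0,y0])*F).astype(np.int32));cv2.polylines(J,[h],True,(255,255,0),1)
    I.append(J)
cv2.imwrite("pics/s8.png",np.hstack(I)[:,:,::-1])
E
```

```text
time: 18.08
eef_pos: [0.644, 0.0086, 0.102]
ee_rot: [[-0.156, 0.988, 0.006], [0.988, 0.156, -0.001], [-0.002, 0.006, -1.0]]
force: [-0.4, -0.2, -0.5]
gripper_width: 0.0596
grip_force: 30.0
time: 18.7
eef_pos: [0.452, 0.1996, 0.0995]
ee_rot: [[-0.159, 0.987, 0.001], [0.987, 0.159, 0.001], [0.001, 0.001, -1.0]]
force: [1.2, -0.1, -1.3]
gripper_width: 0.0596
grip_force: 30.0
time: 19.08
eef_pos: [0.4429, 0.2091, 0.099]
ee_rot: [[-0.156, 0.988, 0.001], [0.988, 0.156, -0.001], [-0.001, 0.001, -1.0]]
force: [-0.4, -0.6, -0.5]
gripper_width: 0.0592
grip_force: 30.0
[0.44286569 0.20897169 0.0987995 ] 0.05942104996915206 29.99983965419233
```

View pics/s8.png

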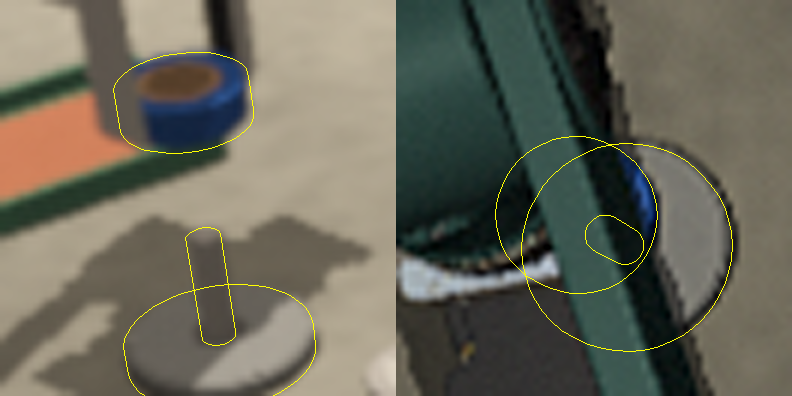

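```bash
python3 -m creep '{"targets":[[[-1,1,-30,0,0,0,50],[0,0,-30,0,0,0,50],[0,0,-25,0,0,0,50],[0,0,-15,0,0,0,50],[0,0,-8,0,0,0,50]]]}'; python3 -m creep '{"targets":[[[0,0,-4,0,0,0,50],[0,0,-2,0,0,0,50],[0,0,0,0,0,0,50],[0,0,-1,0,0,0,50],[0,0,0,0,0,0,50]]]}';  python3 -m creep '{"targets":[[[0,0,-1,0,0,0,50],[0,0,0,0,0,0,50]]]}'
```

```text
time: 19.8
eef_pos: [0.441, 0.2104, -0.0098]
ee_rot: [[-0.156, 0.988, -0.001], [0.988, 0.156, -0.0], [-0.0, -0.001, -1.0]]
force: [1.0, -0.0, -0.4]
gripper_width: 0.0592
grip_force: 30.0
time: 20.42
eef_pos: [0.4409, 0.211, -0.0159]
ee_rot: [[-0.157, 0.988, 0.0], [0.988, 0.157, 0.0], [0.0, 0.0, -1.0]]
force: [-0.6, -0.3, -0.4]
gripper_width: 0.0596
grip_force: 30.0
time: 20.68
eef_pos: [0.4407, 0.2109, -0.0172]
ee_rot: [[-0.157, 0.988, -0.0], [0.988, 0.157, -0.0], [-0.0, -0.0, -1.0]]
force: [0.7, -0.1, -1.2]
gripper_width: 0.0596
grip_force: 30.0
```

```bash
python3 -m creep '{"targets":[[[0,0,-1,0,0,0,50],[0,0,0,0,0,0,50]]]}'; python3 -m creep '{"targets":[[[0,0,-1,0,0,0,50],[0,0,0,0,0,0,50]]]}'; python3 -m creep '{"targets":[[[0,0,-0.5,0,0,0,50],[0,0,0,0,0,0,50]]]}'
```

```text
time: 20.92
eef_pos: [0.4407, 0.2109, -0.0182]
ee_rot: [[-0.157, 0.988, -0.0], [0.988, 0.157, -0.0], [-0.0, -0.0, -1.0]]
force: [0.3, 0.7, -1.7]
gripper_width: 0.0594
grip_force: 30.0
time: 21.18
eef_pos: [0.4407, 0.2109, -0.0192]
ee_rot: [[-0.157, 0.988, -0.0], [0.988, 0.157, -0.0], [-0.0, -0.0, -1.0]]
force: [-0.0, 0.1, -1.4]
gripper_width: 0.0594
grip_force: 30.0
time: 21.42
eef_pos: [0.4409, 0.2109, -0.0196]
ee_rot: [[-0.157, 0.988, 0.0], [0.988, 0.157, 0.0], [0.0, 0.0, -1.0]]
force: [0.9, 0.0, -0.3]
gripper_width: 0.0592
grip_force: 30.0
```

```bash
python3 -m creep '{"targets":[[[0,0,-0.5,0,0,0,50],[0,0,0,0,0,0,50]]]}'
```

```text
time: 21.68
eef_pos: [0.4409, 0.2109, -0.0196]
ee_rot: [[-0.157, 0.988, 0.0], [0.988, 0.157, -0.0], [-0.0, 0.0, -1.0]]
force: [-1.7, 0.5, 4.3]
gripper_width: 0.0593
grip_force: 31.8
```

```bash
python3 -m creep '{"targets":[[[0,0,0.5,0,0,0,65],[0,0,0,0,0,0,80],[0,0,0,0,0,0,80],[0,0,10,0,0,0,80],[0,0,30,0,0,0,80]]]}'; python3 -m creep '{"targets":[[[0,0,45,0,0,0,80],[0,0,35,0,0,0,90],[10,-10,0,0,0,0.174,94],[25,-26,0,0,0,0.174,94],[25,-26,0,0,0,0.174,94]]]}'; python3 -m creep '{"targets":[[[25,-26,0,0,0,0.174,94],[25,-26,0,0,0,0.174,94],[25,-26,0,0,0,0.174,94],[25,-26,0,0,0,0.174,94],[25,-26,0,0,0,0.174,94]]]}'; python3 -m creep '{"targets":[[[15,-16,0,0,0,0.174,94],[10,-9,0,0,0,0,94],[0,0,0,0,0,0,94],[0,0,0,0,0,0,94]]]}'
python3 - <<'E'
from fit import *
cs={k:capture(k) for k in("side","top")}
c=cs["side"]
for n in("tape_roll","cork_block","carton","tape_stand","socket"):
    print(n,[(q["conf"],q["point"]) for q in trace(n,"side")[:2]])
q=proj(c,[.441,.211,.012]);x0,y0=int(q[0])-30,int(q[1])-45
J=cv2.resize(c["frame"][y0:y0+66,x0:x0+66],None,fx=6,fy=6,interpolation=cv2.INTER_CUBIC)
q=proj(c,[.65,-.006,.06]);x0,y0=int(q[0])-33,int(q[1])-33
Q=cv2.resize(c["frame"][y0:y0+66,x0:x0+66],None,fx=6,fy=6,interpolation=cv2.INTER_CUBIC)
for P in(place(box(104,62,42,72),.6506,-.0058,.15),place(box(124,68,0,42),.6474,-.0056,.19)):
    for T in (P[0::2],P[1::2]):
        h=cv2.convexHull(np.round((np.array([proj(c,X) for X in T])+.5-[x0,y0])*6).astype(np.int32));cv2.polylines(Q,[h],True,(255,255,0),1)
cv2.imwrite("pics/s9.png",np.hstack([J,Q])[:,:,::-1])
E
```

```text
time: 22.3
eef_pos: [0.4394, 0.2104, 0.0194]
ee_rot: [[-0.157, 0.988, -0.004], [0.988, 0.157, -0.001], [-0.001, -0.004, -1.0]]
force: [0.7, -0.8, 0.4]
gripper_width: 0.08
grip_force: 0.0
time: 22.92
eef_pos: [0.5018, 0.1485, 0.1013]
ee_rot: [[-0.634, 0.773, 0.002], [0.773, 0.634, 0.0], [-0.001, 0.002, -1.0]]
force: [0.0, 0.3, -0.2]
gripper_width: 0.0939
grip_force: 0.0
time: 23.55
eef_pos: [0.6269, 0.018, 0.1009]
ee_rot: [[-1.0, 0.015, 0.001], [0.015, 1.0, 0.0], [-0.001, 0.0, -1.0]]
force: [0.6, 0.5, 0.0]
gripper_width: 0.0939
grip_force: 0.0
time: 24.05
eef_pos: [0.6504, -0.0053, 0.1005]
ee_rot: [[-0.988, -0.152, -0.0], [-0.152, 0.988, 0.0], [0.0, 0.001, -1.0]]
force: [0.4, -0.3, -0.2]
gripper_width: 0.094
grip_force: 0.0
tape_roll [(0.71, [166.7, 199.2])]
cork_block [(0.63, [272.8, 183.5])]
carton [(0.71, [275.3, 200.2]), (0.34, [221.9, 223.2])]
tape_stand [(0.64, [170.8, 205.2])]
socket [(0.83, [223.3, 221.1])]
```

View pics/s9.png

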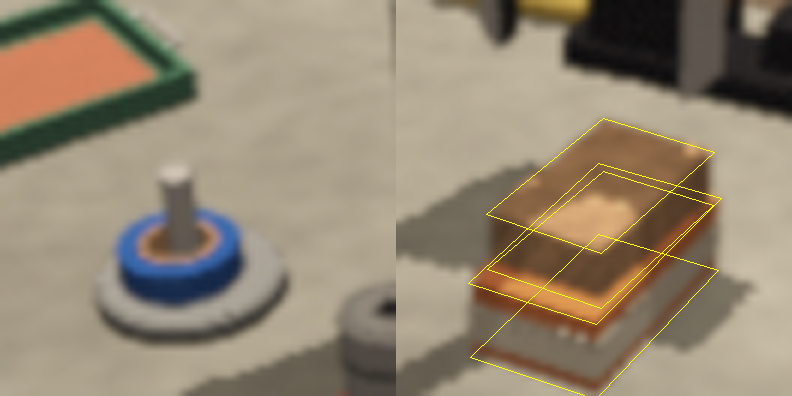

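```bash
python3 -m creep '{"targets":[[[0,0,-30,0,0,0,94],[0,0,-30,0,0,0,94],[0,0,-18,0,0,0,94],[0,0,-6,0,0,0,84],[0,0,-2,0,0,0,72]]]}'; python3 -m creep '{"targets":[[[0,0,0,0,0,0,66],[0,0,0,0,0,0,50],[0,0,0,0,0,0,50],[0,0,0,0,0,0,50]]]}'
```

```text
time: 25.02
eef_pos: [0.6513, -0.0061, 0.0149]
ee_rot: [[-0.988, -0.153, 0.001], [-0.153, 0.988, 0.0], [-0.001, -0.0, -1.0]]
force: [-0.3, -0.7, 0.5]
gripper_width: 0.0774
grip_force: 0.0
time: 25.52
eef_pos: [0.6517, -0.0062, 0.0158]
ee_rot: [[-0.988, -0.153, 0.002], [-0.153, 0.988, -0.0], [-0.002, -0.001, -1.0]]
force: [0.2, -0.4, 3.4]
gripper_width: 0.0618
grip_force: 30.0
```

```bash
python3 -m creep '{"targets":[[[0,0,3,0,0,0,50],[0,0,15,0,0,0,50],[0,0,30,0,0,0,50],[0,0,35,0,0,0,50],[-5,15,0,0,0,0,50]]]}'; python3 -m creep '{"targets":[[[-13,40,0,0,0,-0.08,50],[-18,53,0,0,0,-0.09,50],[-18,53,0,0,0,-0.09,50],[-18,53,0,0,0,-0.083,50],[-18,53,0,0,0,0,50]]]}'; python3 -m creep '{"targets":[[[-18,53,0,0,0,0,50],[-18,53,0,0,0,0,50],[-14,42,0,0,0,0,50],[-6,14,0,0,0,0,50],[0,0,0,0,0,0,50]]]}'
```

```text
time: 26.15
eef_pos: [0.6485, 0.0085, 0.1019]
ee_rot: [[-0.989, -0.151, 0.008], [-0.151, 0.989, -0.001], [-0.008, -0.002, -1.0]]
force: [0.3, 0.4, -1.4]
gripper_width: 0.0615
grip_force: 30.0
time: 26.78
eef_pos: [0.5583, 0.2631, 0.0954]
ee_rot: [[-0.982, 0.189, -0.003], [0.189, 0.982, -0.0], [0.003, -0.001, -1.0]]
force: [0.2, -0.1, -0.5]
gripper_width: 0.062
grip_force: 30.0
time: 27.4
eef_pos: [0.5034, 0.4232, 0.096]
ee_rot: [[-0.982, 0.187, -0.002], [0.187, 0.982, -0.002], [0.001, -0.002, -1.0]]
force: [0.3, -0.2, -1.3]
gripper_width: 0.0617
grip_force: 30.0
```

```bash
python3 -m creep '{"targets":[[[0,5,-25,0,0,0,50],[0,0,-30,0,0,0,50],[0,0,-25,0,0,0,50],[0,0,-15,0,0,0,50],[0,0,-8,0,0,0,50]]]}'; python3 -m creep '{"targets":[[[0,0,-4,0,0,0,50],[0,0,-3,0,0,0,50],[0,0,-1,0,0,0,50],[0,0,0,0,0,0,50]]]}';python3 -m creep '{"targets":[[[0,0,-1,0,0,0,50],[0,0,0,0,0,0,50]]]}';python3 -m creep '{"targets":[[[0,0,-1,0,0,0,50],[0,0,0,0,0,0,50]]]}'
```

```text
time: 28.02
eef_pos: [0.5051, 0.4266, -0.0065]
ee_rot: [[-0.982, 0.19, -0.001], [0.19, 0.982, -0.001], [0.001, -0.001, -1.0]]
force: [0.1, -0.1, -0.4]
gripper_width: 0.0618
grip_force: 30.0
time: 28.52
eef_pos: [0.505, 0.4282, -0.0131]
ee_rot: [[-0.982, 0.188, 0.001], [0.188, 0.982, 0.0], [-0.001, 0.001, -1.0]]
force: [0.8, 0.5, -0.3]
gripper_width: 0.0621
grip_force: 30.0
time: 28.78
eef_pos: [0.5048, 0.428, -0.0146]
ee_rot: [[-0.982, 0.189, 0.0], [0.189, 0.982, 0.0], [-0.0, 0.0, -1.0]]
force: [0.7, 0.1, -1.1]
gripper_width: 0.0618
grip_force: 30.0
time: 29.02
eef_pos: [0.5047, 0.4279, -0.0158]
ee_rot: [[-0.982, 0.189, -0.0], [0.189, 0.982, -0.0], [0.0, -0.0, -1.0]]
force: [0.1, 0.8, -1.2]
gripper_width: 0.0618
grip_force: 30.0
```

```bash
python3 -m creep '{"targets":[[[0,0,-1.2,0,0,0,50],[0,0,-1,0,0,0,50],[0,0,0,0,0,0,50]]]}';python3 -m creep '{"targets":[[[0,0,-1,0,0,0,50],[0,0,0,0,0,0,50]]]}';python3 -m creep '{"targets":[[[0,0,-1,0,0,0,50],[0,0,0,0,0,0,50]]]}'
```

```text
time: 29.4
eef_pos: [0.5047, 0.4278, -0.018]
ee_rot: [[-0.982, 0.189, -0.0], [0.189, 0.982, -0.0], [0.0, -0.0, -1.0]]
force: [-0.2, 0.1, -0.2]
gripper_width: 0.0618
grip_force: 30.0
time: 29.65
eef_pos: [0.5048, 0.4279, -0.0189]
ee_rot: [[-0.982, 0.189, -0.0], [0.189, 0.982, -0.0], [0.0, -0.0, -1.0]]
force: [0.3, 0.3, 0.0]
gripper_width: 0.0619
grip_force: 30.0
time: 29.9
eef_pos: [0.5048, 0.4279, -0.0199]
ee_rot: [[-0.982, 0.189, -0.0], [0.189, 0.982, -0.0], [0.0, -0.0, -1.0]]
force: [0.7, 0.4, -0.5]
gripper_width: 0.0621
grip_force: 30.0
```

```bash
python3 -m creep '{"targets":[[[0,0,-0.6,0,0,0,50],[0,0,0,0,0,0,50]]]}';python3 -m creep '{"targets":[[[0,0,-0.6,0,0,0,50],[0,0,0,0,0,0,50]]]}'
```

```text
time: 30.15
eef_pos: [0.5049, 0.428, -0.0202]
ee_rot: [[-0.982, 0.189, 0.0], [0.189, 0.982, 0.0], [-0.0, 0.0, -1.0]]
force: [-0.7, -0.0, 0.4]
gripper_width: 0.0618
grip_force: 30.0
time: 30.4
eef_pos: [0.5049, 0.428, -0.0202]
ee_rot: [[-0.982, 0.189, 0.0], [0.189, 0.982, 0.0], [-0.0, 0.0, -1.0]]
force: [-1.5, -1.6, 4.5]
gripper_width: 0.062
grip_force: 30.0
```

```bash
python3 -m creep '{"targets":[[[0,0,0.6,0,0,0,70],[0,0,0,0,0,0,70],[0,0,0,0,0,0,70],[0,0,10,0,0,0,70],[0,0,30,0,0,0,70]]]}'; python3 -m creep '{"targets":[[[0,0,45,0,0,0,80],[0,0,30,0,0,0,94],[10,-30,0,0,0,0.09,94],[18,-53,0,0,0,0.1,94],[18,-53,0,0,0,0.1,94]]]}'; python3 -m creep '{"targets":[[[18,-53,0,0,0,0.09,94],[18,-53,0,0,0,0,94],[18,-53,0,0,0,0,94],[18,-53,0,0,0,0,94],[16,-53,0,0,0,0,94]]]}'; python3 -m creep '{"targets":[[[8.5,-30,0,0,0,0,94],[0,-2.5,0,0,0,0,94],[0,0,0,0,0,0,94],[0,0,0,0,0,0,94]]]}'
python3 - <<'E'
from fit import *
cs={k:capture(k) for k in("side","top")}
for k in cs:
    for n in("cork_block","carton","tape_roll","mug","screw_jar"): print(k,n,[(q["conf"],q["point"]) for q in trace(n,k)[:2]])
L=[];c=cs["side"]
r=trace("carton","side")
print(fit([([box(124,68,0,42)],(0,1,2))],[c],[up(r[0]["mask"])],[.6474,-.0056,.19],[.01,.01,.05]))
r=trace("cork_block","side");print(fit([([box(104,62,6,36)],(0,1,2))],[c],[up(r[0]["mask"])],[.5048,.428,-.19],[.01,.01,.05]))
J=cv2.resize(c["frame"][120:290,100:330],None,fx=3,fy=3,interpolation=cv2.INTER_CUBIC); cv2.imwrite("pics/s10.png",J[:,:,::-1])
E
```

```text
time: 31.02
eef_pos: [0.5035, 0.4269, 0.0181]
ee_rot: [[-0.982, 0.189, -0.004], [0.189, 0.982, -0.003], [0.003, -0.003, -1.0]]
force: [0.6, 0.2, -0.5]
gripper_width: 0.0699
grip_force: 0.0
time: 31.65
eef_pos: [0.5514, 0.291, 0.0956]
ee_rot: [[-0.995, -0.105, 0.002], [-0.105, 0.995, 0.001], [-0.002, 0.0, -1.0]]
force: [0.5, -0.3, -0.6]
gripper_width: 0.0942
grip_force: 0.0
time: 32.28
eef_pos: [0.6396, 0.0252, 0.0957]
ee_rot: [[-0.982, -0.189, 0.002], [-0.189, 0.982, 0.0], [-0.002, -0.0, -1.0]]
force: [0.5, -0.0, 0.8]
gripper_width: 0.0937
grip_force: 0.0
time: 32.78
eef_pos: [0.6471, -0.0039, 0.0949]
ee_rot: [[-0.982, -0.191, 0.0], [-0.191, 0.982, 0.001], [-0.0, 0.0, -1.0]]
force: [0.2, -0.0, -0.3]
gripper_width: 0.0939
grip_force: 0.0
side cork_block [(0.57, [143.5, 166.4])]
side carton [(0.94, [273.7, 194.8])]
side tape_roll [(0.61, [168.5, 199.6])]
side mug [(0.9, [220.5, 165.3])]
side screw_jar [(0.71, [381.6, 299.3]), (0.57, [285.9, 257.5])]
top cork_block [(0.96, [88.6, 212.0])]
top carton [(0.88, [257.4, 157.7])]
top tape_roll [(0.7, [179.3, 234.0]), (0.22, [106.1, 218.0])]
top mug [(0.64, [171.9, 157.0]), (0.31, [89.6, 212.1])]
top screw_jar [(0.97, [338.6, 228.6])]
(array([ 0.64901838, -0.00390635,  0.17908337]), np.float64(0.039884868421052634))
(array([ 0.50594438,  0.43346436, -0.19432881]), np.float64(0.08392857142857142))
```

```bash
python3 -m creep '{"targets":[[[1,0,-30,0,0,-0.006,94],[0,0,-35,0,0,0,94],[0,0,-28,0,0,0,94],[0,0,-14,0,0,0,94],[0,0,-7,0,0,0,84]]]}'; python3 -m creep '{"targets":[[[0,0,-2,0,0,0,76],[0,0,0,0,0,0,70],[0,0,0,0,0,0,55],[0,0,0,0,0,0,55],[0,0,0,0,0,0,55]]]}'
```

```text
time: 34.1
eef_pos: [0.6483, -0.0056, -0.0199]
ee_rot: [[-0.983, -0.183, -0.0], [-0.183, 0.983, 0.0], [0.0, 0.0, -1.0]]
force: [-1.2, -0.3, -0.4]
gripper_width: 0.0874
grip_force: 0.0
time: 34.72
eef_pos: [0.6493, -0.0062, -0.0202]
ee_rot: [[-0.983, -0.183, 0.002], [-0.183, 0.983, -0.001], [-0.002, -0.001, -1.0]]
force: [0.4, -2.5, 3.2]
gripper_width: 0.0678
grip_force: 30.0
```

```bash
python3 -m creep '{"targets":[[[0,0,2,0,0,0,50],[0,0,5,0,0,0,50],[0,0,10,0,0,0,50],[0,0,20,0,0,0,50],[0,0,0,0,0,0,50]]]}'
```

```text
time: 35.35
eef_pos: [0.6508, -0.0056, 0.0192]
ee_rot: [[-0.983, -0.183, 0.006], [-0.183, 0.983, -0.0], [-0.006, -0.002, -1.0]]
force: [1.0, 0.1, -6.7]
gripper_width: 0.0675
grip_force: 30.0
```

```bash
python3 -m creep '{"targets":[[[0,0,20,0,0,0,50],[0,0,30,0,0,0,50],[0,0,30,0,0,0,50],[0,0,15,0,0,0,50],[-5,-15,0,0,0,0,50]]]}'; python3 -m creep '{"targets":[[[-9,-25,0,0,0,-0.06,50],[-13,-35,0,0,0,-0.065,50],[-15,-40,0,0,0,-0.065,50],[-15,-40,0,0,0,-0.065,50],[-15,-40,0,0,0,-0.059,50]]]}'; python3 -m creep '{"targets":[[[-15,-40,0,0,0,0,50],[-15,-40,0,0,0,0,50],[-15,-40,0,0,0,0,50],[-13,-38,0,0,0,0,50],[-11,-32,0,0,0,0,50]]]}'; python3 -m creep '{"targets":[[[-7,-22,0,0,0,0,50],[-4,-10,0,0,0,0,50],[0,0,0,0,0,0,50],[0,0,0,0,0,0,50]]]}'
python3 - <<'E'
from fit import *
c=capture("side");r=trace("carton","side");print([(q["conf"],q["point"]) for q in r]);p=read_state()["eef_pos"]*1e3;print(p)
print(fit([([box(124,68,p[2]+20.2,p[2]+62.2)],(0,1,2))],[c],[up(r[0]["mask"])],[p[0]/1e3,p[1]/1e3,-.13],[.01,.01,.05]))
E
```

```text
time: 35.98
eef_pos: [0.6443, -0.0202, 0.1125]
ee_rot: [[-0.983, -0.185, 0.004], [-0.185, 0.983, -0.0], [-0.003, -0.001, -1.0]]
force: [0.0, -0.8, -7.9]
gripper_width: 0.0676
grip_force: 30.0
time: 36.6
eef_pos: [0.5738, -0.2023, 0.1083]
ee_rot: [[-0.991, 0.132, -0.004], [0.132, 0.991, 0.001], [0.004, 0.001, -1.0]]
force: [0.4, 0.9, -7.4]
gripper_width: 0.0681
grip_force: 30.0
time: 37.22
eef_pos: [0.5045, -0.3921, 0.1082]
ee_rot: [[-0.991, 0.131, -0.004], [0.131, 0.991, 0.002], [0.004, 0.002, -1.0]]
force: [0.4, 0.9, -7.1]
gripper_width: 0.068
grip_force: 30.0
time: 37.72
eef_pos: [0.4969, -0.4213, 0.1105]
ee_rot: [[-0.992, 0.128, 0.0], [0.128, 0.992, 0.001], [-0.0, 0.001, -1.0]]
force: [-0.1, 0.9, -7.4]
gripper_width: 0.0679
grip_force: 30.0
[(0.56, [388.7, 249.7])]
[ 497.01435414 -421.38473537  110.77439261]
(array([ 0.49658997, -0.41845199, -0.12440174]), np.float64(0.19768335529205094))
```

```bash
python3 -m creep '{"targets":[[[0,-2,-20,0,0,0,50],[0,0,-30,0,0,0,50],[0,0,-30,0,0,0,50],[0,0,-20,0,0,0,50],[0,0,-10,0,0,0,50]]]}'; python3 -m creep '{"targets":[[[0,0,-5,0,0,0,50],[0,0,-3,0,0,0,50],[0,0,-1,0,0,0,50],[0,0,0,0,0,0,50]]]}';python3 -m creep '{"targets":[[[0,0,-1,0,0,0,50],[0,0,0,0,0,0,50]]]}'
```

```text
time: 38.45
eef_pos: [0.4955, -0.4235, -0.0019]
ee_rot: [[-0.992, 0.129, -0.002], [0.129, 0.992, 0.003], [0.003, 0.002, -1.0]]
force: [-0.3, -0.8, -6.8]
gripper_width: 0.0678
grip_force: 30.0
time: 38.95
eef_pos: [0.4967, -0.4249, -0.0076]
ee_rot: [[-0.992, 0.129, 0.001], [0.129, 0.992, -0.001], [-0.001, -0.001, -1.0]]
force: [0.7, -0.7, -6.1]
gripper_width: 0.0674
grip_force: 30.0
time: 39.2
eef_pos: [0.4963, -0.4246, -0.0093]
ee_rot: [[-0.992, 0.129, 0.0], [0.129, 0.992, -0.0], [-0.0, -0.0, -1.0]]
force: [-0.7, 1.1, -6.7]
gripper_width: 0.0677
grip_force: 30.0
```

```bash
python3 -m creep '{"targets":[[[0,0,-1,0,0,0,50],[0,0,-1,0,0,0,50],[0,0,0,0,0,0,50]]]}';python3 -m creep '{"targets":[[[0,0,-0.7,0,0,0,50],[0,0,0,0,0,0,50]]]}';python3 -m creep '{"targets":[[[0,0,-0.7,0,0,0,50],[0,0,0,0,0,0,50]]]}';python3 -m creep '{"targets":[[[0,0,-0.7,0,0,0,50],[0,0,0,0,0,0,50]]]}'
```

```text
time: 39.58
eef_pos: [0.4962, -0.4244, -0.0116]
ee_rot: [[-0.992, 0.129, -0.0], [0.129, 0.992, 0.0], [0.0, 0.0, -1.0]]
force: [-1.0, 0.2, -7.6]
gripper_width: 0.0676
grip_force: 30.0
time: 39.83
eef_pos: [0.4964, -0.4246, -0.012]
ee_rot: [[-0.992, 0.129, 0.0], [0.129, 0.992, -0.0], [-0.0, -0.0, -1.0]]
force: [0.5, 0.7, -7.0]
gripper_width: 0.0682
grip_force: 30.0
time: 40.08
eef_pos: [0.4964, -0.4247, -0.0121]
ee_rot: [[-0.992, 0.129, 0.0], [0.129, 0.992, -0.0], [-0.0, -0.0, -1.0]]
force: [-2.3, 1.2, -3.5]
gripper_width: 0.0678
grip_force: 30.0
time: 40.33
eef_pos: [0.4965, -0.4247, -0.0121]
ee_rot: [[-0.992, 0.129, 0.0], [0.129, 0.992, -0.001], [-0.0, -0.0, -1.0]]
force: [-2.9, 3.4, 2.6]
gripper_width: 0.0677
grip_force: 30.0
```

Resting on the floor; release and retreat upward.

```bash
python3 -m creep '{"targets":[[[0,0,1,0,0,0,76],[0,0,0,0,0,0,76],[0,0,0,0,0,0,76],[0,0,10,0,0,0,76],[0,0,30,0,0,0,76]]]}'; python3 -m creep '{"targets":[[[0,0,50,0,0,0,76],[0,0,50,0,0,0,76],[-30,0,40,0,0,0,76],[-40,0,0,0,0,0,76],[-40,0,0,0,0,0,76]]]}'; python3 -m creep '{"targets":[[[-40,0,0,0,0,0,76],[-40,0,0,0,0,0,76],[0,0,0,0,0,0,76],[0,0,0,0,0,0,76]]]}'
python3 - <<'E'
from h import *
cs=[capture("side"),capture("top")]
A=cv2.resize(cs[0]["frame"][130:360,100:450],(620,407),interpolation=cv2.INTER_CUBIC)
B=cs[1]["frame"][130:260,50:460]; B=cv2.resize(B,(620,190),interpolation=cv2.INTER_CUBIC)
cv2.imwrite("pics/s11.png",np.vstack([A,B])[:,:,::-1])
E
```

```text
time: 40.95
eef_pos: [0.4953, -0.4235, 0.0261]
ee_rot: [[-0.992, 0.129, -0.003], [0.129, 0.992, 0.003], [0.003, 0.003, -1.0]]
force: [-0.4, 0.3, 0.0]
gripper_width: 0.076
grip_force: 0.0
time: 41.58
eef_pos: [0.3858, -0.4251, 0.1695]
ee_rot: [[-0.992, 0.129, 0.002], [0.129, 0.992, -0.003], [-0.002, -0.003, -1.0]]
force: [-0.2, -0.6, -0.9]
gripper_width: 0.0763
grip_force: 0.0
time: 42.08
eef_pos: [0.307, -0.4248, 0.1682]
ee_rot: [[-0.992, 0.129, 0.001], [0.129, 0.992, -0.001], [-0.001, -0.001, -1.0]]
force: [0.4, 0.5, -0.4]
gripper_width: 0.0759
grip_force: 0.0
```

View pics/s11.png

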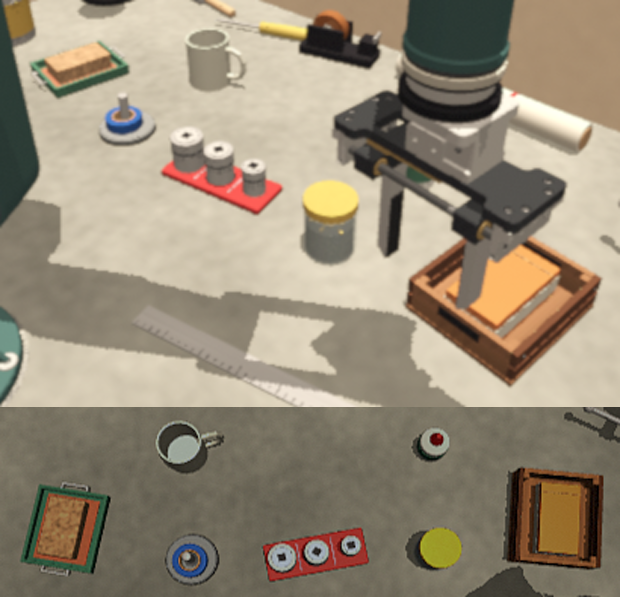

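The last picture shows all four things in their homes: the socket on the middle post near (218,160), the roll on the spindle near (123,120), the block flat in the tray and the carton flat in the crate. The jar, the mug and the glue bottle are standing where they were.

```bash
python3 -c "
from station import *
print(close_job())"
```

```text
the job is handed in; nothing more can be done
None
```

The job is handed in: the socket, tape roll, cork block and carton were each put away in that order and set down gently, the jar and mug were left untouched, and it took about 42 s (the first try at gripping the roll closed above it and was redone lower).

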